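Pull the filter cartridge from the compressor intake housing

ROBOT

A 6-joint arm with a two-finger parallel gripper is mounted at the origin on the work surface. World frame = base frame: x ahead of the robot, y to its left, z up, the work surface at z = 0. Lengths are in mm, angles in rad, forces in N, time in s.
With the tool pointing down it reaches from about 350 to 975 mm from the base axis. Payload 7.1 kg.
Tool frame: the origin (TCP) lies on the front face of the gripper's body, between the roots of the fingers; the fingertips stand 80 mm ahead of it and the grasp point (between the pads) lies 61 mm ahead of it (env.tips_ahead is the distance from the TCP to the fingertips, in mm); z points along the fingers, y is the direction in which the jaws open and shut (so a half turn about z gives the same grasp; the last joint's range is limited). The gripper opens to 88 mm and grips with 3 to 60 N. Pads are 20 mm wide; open, the fingers measure 115 mm over their backs; the gripper's body (75 mm by 178 mm) begins 61 mm behind the grasp point.
Start: joints at [1.258, 0.423, 1.63, -0, 1.089, -0.019], TCP at [180.963, 598.212, 302.675] pointing down, gripper open.
Joint ranges: [-3, 3], [-0.9, 2.11], [0.09, 2.58], [-1.31, 4.45], [0.11, 2.69], [-2.54, 2.54]. Speed limits (rad/s): [2.39, 2.39, 3.01, 3.14, 3.14, 3.14].

INTERFACE

Orientations are given as a unit quaternion [x, y, z, w].
In Python, from station import env, set_gripper, viewer, workorder gives the robot as it stands. Calls block until the motion is done:
- env.reach(position, orientation): joint-space move of the TCP to a pose.
- env.move_l(position, rot=None, rate=150, f_stop=None): straight line of the TCP; rot=None keeps the orientation; rate is the mean speed in mm/s. With f_stop (N) it stops when the force on the tool has changed by that much, and returns True; else False.
- env.move_joints(angles): joint-space move.
- set_gripper(opening): finger opening in mm; the grip force is fixed at half the most; returns when the fingers have stopped.
- env.hold(seconds).
- env.ik(position, orientation): joint angles nearest the present ones, or None.
- env.read_state(): the state.
- viewer.camera(name): name is "scene" or "top" or "wrist"; returns the picture (420x560x3 uint8, blue, green, red); there is no depth.
- viewer.camera_params(name): a dict with "fx", "fy", "cx", "cy" (pixels), "pose" (4x4, takes a point from camera to world coordinates); the wrist camera has in their place "tool_from_camera" (4x4, takes a point from camera to tool coordinates, whose origin is the TCP and whose axes are the flange's). Camera axes: x right, y up, looking along -z (the intrinsics and any distortion apply to the point x, -y, -z); pixel columns grow to the right and rows downward; lengths in mm; the calibration is good to about 2 mm. A picture is of the moment at which its call begins: read the wrist's pose just before it. camera_params takes no time and is no camera call.
A pose or a line that the arm cannot do raises env.IKError and nothing moves.
- workorder.sign_off(): hands the job in, once; it reports no verdict.
The state is a dict: "time_s": time; "qpos": joint angles; "dq": joint speeds; "tau": joint torques, N m; "tool_pos": TCP position; "orientation": TCP orientation; "force": force on the tool from outside, world axes, zero at the start; "wrist_torque": the same for the moment, N m; "width": finger opening in mm.
Only numpy, scipy, OpenCV 4.12 (cv2) and the standard library are available. Lean on these libraries where they do the work, as an engineer would, in place of code of your own. Each camera call takes 0.05 s, during which the arm holds its last target. There are 200 camera calls.

TASK

Take the tall pleated filter cartridge out of its aluminium intake housing: pinch its two sprung side tabs together and lift it straight out. Set it down upright on the floor of the steel parts tray (do not drop it in) and let go. Leave the low flat blanking cover snapped into the other housing.

Things in the scene. Friction and masses are not known exactly. Their poses are not given: they have to be found in the camera images.
- cartridge: Filter cartridge, grey plastic, in a fixed aluminium housing 104x104x60 mm. Origin: centre of its underside, 25 mm above the bench; z up. Foot 60 by 60 mm. Snapped in, its lower 35 mm are hidden in the housing; flanges at both x ends rest on the housing (z 35 to 41 mm). In the middle a pack with upright pleats, 72 (x) by 22 mm (y), to z = 77 mm. About 0.28 kg; raise it 40 mm to clear.
- pinch (a point): Point midway between the cartridge's two tabs, 64 mm above its underside; axes as the cartridge's. The tabs stand at its +y and -y sides, to z = 84 mm of the cartridge: 24 mm wide (x), 5 thick, outer faces 60 mm apart. Each slides in 13 mm along y to a stop (34 mm apart), spring 1 N to 5 N. Inside, barbs hook 4 mm under the lip: it lifts out only while both are in by 6 mm or more.
- blank: Blanking cover, the look-alike snapped into a twin housing: same foot and grey plastic, but a low plain flat cap without pleats (10 mm above the housing's top) and tabs standing only 22 mm above the housing's top. Origin: centre of its underside, 25 mm above the bench. To be left as it is.
- tray: Open steel parts tray, fixed, 180 (x) by 160 mm (y) outside, walls 25 mm tall and 4 mm thick, floor 4 mm thick. Origin: centre of its underside, on the bench; z up.
Mind the look-alikes: they are no part of the job. Leave any purple, turquoise or yellow look-alike of the cartridge alone.

How it is judged (in metres and radians):
On the way:
1. the cartridge is lifted clear out of its housing (height (world z) of cartridge above 0.062 m), for 0.1 s.
At the end, for the whole second after the job is handed in: The cartridge stands upright (within 10 degrees) and at rest inside the tray, its foot on the tray floor (within 6 mm), released; the blank is still snapped in (within 15 mm of where it was) (x of cartridge in the frame of tray between -0.086 and 0.086 m and y of cartridge in the frame of tray between -0.076 and 0.076 m and z of cartridge in the frame of tray below 0.01 m and angle between cartridge's own z axis and vertical below 0.17 rad and linear speed of cartridge below 0.02 m/s and distance of blank from where it was at the start of the episode below 0.015 m); the robot touches nothing.
It fails at once if the cartridge is let go more than 25 mm above the tray floor once it is out of the housing (contact force between the fingers and cartridge below 0.1 N and distance of cartridge from where it was at the start of the episode above 0.08 m and z of cartridge in the frame of tray above 0.029 m).
It fails at once if the blank is pulled out of its housing or shifted by more than 15 mm (distance of blank from where it was at the start of the episode above 0.015 m).
It also fails if it takes over 38 s, if anything falls off the work surface, if the arm or the gripper's body presses on something with over 40 N, if the wrist force passes 120 N, or if a joint passes its speed limit or range.

## Working session

There is one attempt and no reset: what is moved stays moved. The work goes in short steps, each a Python script; the robot and the scene stay as the last script left them, time stands still between calls to the robot, and variables do not carry over. Pictures are saved under pics/ and viewed, about 8 in all and at most 12, crops included, and the job is handed in when it is done.

```bash
mkdir -p pics
python3 - <<'E'
from station import env, viewer
import cv2, numpy as np
np.set_printoptions(suppress=True,precision=4)
for n in ("top","scene"):
    cv2.imwrite(f"pics/{n}0.png",viewer.camera(n)); p=viewer.camera_params(n); print(n,p)
print(viewer.camera_params("wrist"))
s=env.read_state(); print(s["orientation"],s["tool_pos"],s["time_s"],s["width"])
E
```

```text
top {'fx': 414.47904357993167, 'fy': 414.47904357993167, 'cx': 283.0460208983585, 'cy': 210.97999126344718, 'pose': array([[ -0.0119,   0.9954,  -0.0948, 475.0356],
       [ -0.9997,  -0.0139,  -0.0195,  -9.3804],
       [ -0.0207,   0.0945,   0.9953, 950.7824],
       [  0.    ,   0.    ,   0.    ,   1.    ]])}
scene {'fx': 476.0283376886753, 'fy': 476.0283376886753, 'cx': 287.10456603494833, 'cy': 206.84105256958372, 'pose': array([[   0.8827,   -0.2593,    0.392 ,  908.6578],
       [   0.4698,    0.5106,   -0.7201, -619.4985],
       [  -0.0134,    0.8198,    0.5725,  572.2648],
       [   0.    ,    0.    ,    0.    ,    1.    ]])}
{'fx': 295.3675983597494, 'fy': 295.3675983597494, 'cx': 281.3715899746137, 'cy': 212.17453014212882, 'tool_from_camera': array([[ -0.001 ,   0.9699,   0.2436,  66.0249],
       [  1.    ,   0.0012,  -0.0006,  -0.9749],
       [ -0.0009,   0.2436,  -0.9699, -81.6783],
       [  0.    ,   0.    ,   0.    ,   1.    ]])}
[ 0.1464  0.9892 -0.0007 -0.0001] [180.8274 597.8809 301.9873] 0.1 87.79966443992394
```

View pics/top0.png

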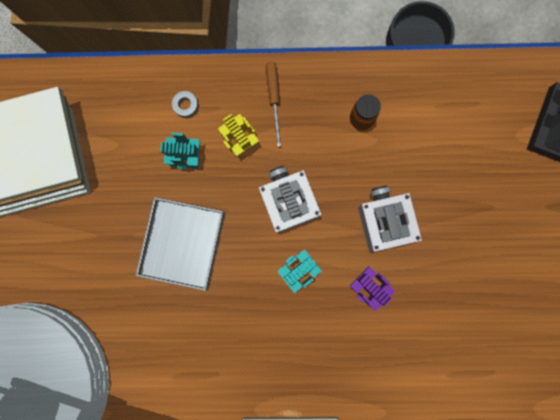

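View pics/scene0.png

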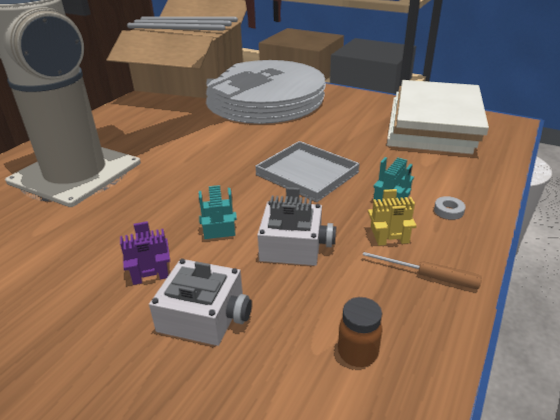

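```bash
cat > h.py <<'E'
from station import env, set_gripper, viewer, workorder
import cv2, numpy as np
from scipy.spatial.transform import Rotation as R
np.set_printoptions(suppress=True,precision=2)
def ray(p,T,uv,z):
    uv=np.atleast_2d(uv).astype(float)
    d=np.c_[(uv[:,0]-p["cx"])/p["fx"],-(uv[:,1]-p["cy"])/p["fy"],-np.ones(len(uv))]@T[:3,:3].T
    o=T[:3,3]; return o+d*((z-o[2])/d[:,2])[:,None]
def wrist_T(s):
    T=np.eye(4);T[:3,:3]=R.from_quat(s["orientation"]).as_matrix();T[:3,3]=s["tool_pos"]
    return T@viewer.camera_params("wrist")["tool_from_camera"]
E
python3 - <<'E'
from h import *
im=cv2.imread("pics/top0.png"); p=viewer.camera_params("top")
hsv=cv2.cvtColor(im,cv2.COLOR_BGR2HSV)
for name,(x0,y0,x1,y1),z,vmin in (("cart",(250,162,330,240),60,185),("blank",(345,185,430,258),60,185),("tray",(125,190,235,298),25,0)):
    m=np.zeros(im.shape[:2],np.uint8)
    m[y0:y1,x0:x1]=((hsv[y0:y1,x0:x1,1]<70)&(hsv[y0:y1,x0:x1,2]>=vmin))*255
    c=max(cv2.findContours(m,cv2.RETR_EXTERNAL,cv2.CHAIN_APPROX_NONE)[0],key=cv2.contourArea)[:,0]
    w=ray(p,p["pose"],c,z)[:,:2].astype(np.float32)
    print(name,cv2.minAreaRect(c),cv2.minAreaRect(w))
a=cv2.resize(im[160:245,245:335],None,fx=6,fy=6,interpolation=cv2.INTER_CUBIC)
cv2.imwrite("pics/crop1.png",a)
E
```

```text
cart ((289.3453674316406, 200.59793090820312), (47.457027435302734, 48.174983978271484), 68.96248626708984) ((582.5054931640625, -5.671501159667969), (103.4266357421875, 103.96114349365234), 20.26572608947754)
blank ((391.4579162597656, 221.3889923095703), (48.268550872802734, 48.47470474243164), 76.37300109863281) ((534.2046508789062, -223.7512664794922), (103.05269622802734, 103.07553100585938), 12.493173599243164)
tray ((179.57806396484375, 243.3024444580078), (73.3351821899414, 81.6465072631836), 12.094757080078125) ((494.24395751953125, 240.9730682373047), (164.439697265625, 181.05181884765625), 77.64796447753906)
```

View pics/crop1.png

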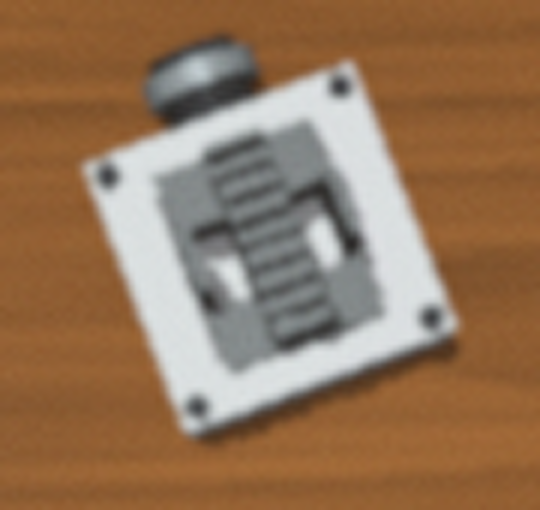

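The top view shows the pleated cartridge in the left housing (290,200), the flat blank in the right one (391,222) and the tray at (180,243). The measured sizes match those given: 103×104 for the housings, and 181×164 for the tray against 180×160. The crop shows the pleats running along about 20° in world coordinates, so the tabs lie along 110°. Next I move above the cartridge and take a wrist view.

```bash
cat >> h.py <<'E'
def down(jaw_deg):   # tool z down, tool y along jaw_deg
    a=np.radians(jaw_deg); y=np.array([np.cos(a),np.sin(a),0]); z=np.array([0,0,-1.])
    return R.from_matrix(np.c_[np.cross(y,z),y,z]).as_quat()
E
python3 - <<'E'
from h import *
for a in (110.3,-69.7):
    for P in ([582.5,-5.7,300],[582.5,-5.7,153],[494,241,270],[494,241,130]): print(a,env.ik(P,down(a)))
env.reach([582.5,-5.7,300],down(110.3)); env.hold(.2)
s=env.read_state(); im=viewer.camera("wrist"); cv2.imwrite("pics/w1.png",im)
print(s["time_s"],s["tool_pos"],s["orientation"],s["force"])
E
```

```text
110.3 [-0.03  0.36  1.73 -0.    1.05 -1.96]
110.3 [-0.03  0.57  1.81 -0.    0.76 -1.96]
110.3 [ 0.43  0.36  1.82 -0.    0.96 -1.49]
110.3 [ 0.43  0.57  1.89 -0.    0.68 -1.49]
-69.7 [-0.03  0.36  1.73 -0.    1.05  1.19]
-69.7 [-0.03  0.57  1.81 -0.    0.76  1.19]
-69.7 [ 0.43  0.36  1.82 -0.    0.96  1.65]
-69.7 [ 0.43  0.57  1.89 -0.    0.68  1.65]
2.8667 [582.52  -5.18 300.02] [-0.18  0.98  0.    0.  ] [-0.08  0.13 -0.3 ]
```

View pics/w1.png

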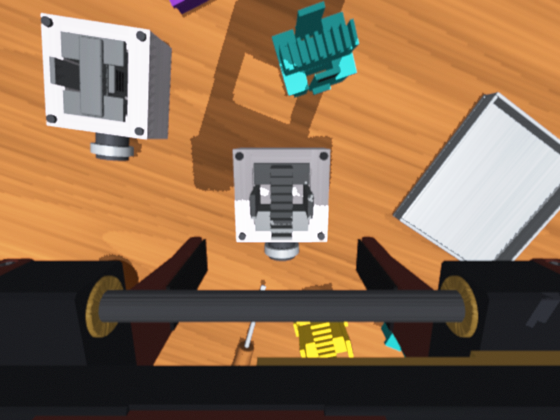

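The wrist view shows the cartridge's housing square to the jaws at about (233–331, 148–242). The tabs are left and right of the pleats. I measure the housing's corners once more from here.

Run:
```python
from h import *
im=cv2.imread("pics/w1.png"); s=env.read_state(); p=viewer.camera_params("wrist"); T=wrist_T(s)
hsv=cv2.cvtColor(im,cv2.COLOR_BGR2HSV); m=np.zeros(im.shape[:2],np.uint8)
m[140:255,225:340]=((hsv[140:255,225:340,1]<70)&(hsv[140:255,225:340,2]>105))*255
m=cv2.morphologyEx(m,cv2.MORPH_OPEN,np.ones((3,3)))
c=max(cv2.findContours(m,cv2.RETR_EXTERNAL,cv2.CHAIN_APPROX_NONE)[0],key=cv2.contourArea)[:,0]
w=ray(p,T,c,60)[:,:2].astype(np.float32)
print(cv2.boundingRect(c),cv2.minAreaRect(w))
w=ray(p,T,[[233,149],[330,149],[328,242],[235,241]],60);print(w,w.mean(0))
g=cv2.resize(im[140:255,220:345],None,fx=5,fy=5,interpolation=cv2.INTER_CUBIC); cv2.imwrite("pics/w1c.png",g)
```

```text
(233, 148, 97, 95) ((579.8216552734375, -7.099700927734375), (105.9262924194336, 105.05552673339844), 20.279422760009766)
[[548.94 -73.33  60.  ]
 [513.12  23.64  60.  ]
 [610.85  61.79  60.  ]
 [646.79 -39.14  60.  ]] [579.92  -6.76  60.  ]
```

View pics/w1c.png

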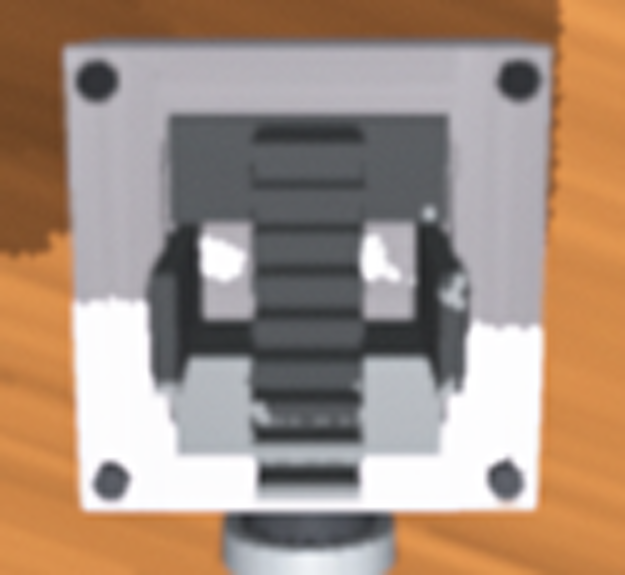

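The two estimates agree within 3 mm, and the tabs are centred on the housing. I go down on the mean and pinch.

Run:
```python
from h import *
q=down(110.3); x,y=580.9,-6.5
print(env.move_l([x,y,190],q,rate=120)); print(env.move_l([x,y,152],q,rate=50,f_stop=8))
print(env.read_state()["tool_pos"])
set_gripper(30); env.hold(.2); s=env.read_state()
print(s["time_s"],s["tool_pos"],s["width"],s["force"],s["wrist_torque"])
cv2.imwrite("pics/w2.png",viewer.camera("wrist"))
```

```text
False
False
[581.08  -6.5  152.12]
6.075 [580.97  -6.42 152.19] 30.59314320305369 [0.06 1.72 5.65] [ 0.34  0.24 -0.  ]
```

View pics/w2.png

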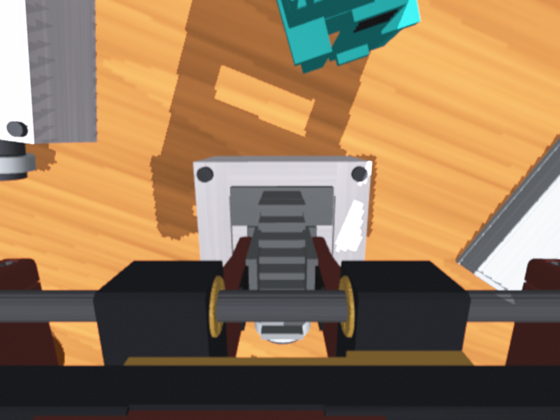

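The wrist view shows the fingers closed on both tabs, with the pack between them at (280,250). The width of 30.6 is less than the 34 stop, so I command a tighter grip to see whether it stalls, then lift slowly.

Run:
```python
from h import *
set_gripper(15); env.hold(.2); s=env.read_state(); print(s["time_s"],s["width"],s["force"])
q=down(110.3); x,y=580.9,-6.5
print(env.move_l([x,y,162],q,rate=30,f_stop=30)); s=env.read_state(); print(s["tool_pos"],s["width"],s["force"])
if s["width"]>26: print(env.move_l([x,y,215],q,rate=50,f_stop=30))
env.hold(.2); s=env.read_state(); print(s["time_s"],s["tool_pos"],s["width"],s["force"])
cv2.imwrite("pics/s2.png",viewer.camera("scene"))
cv2.imwrite("pics/w3.png",viewer.camera("wrist"))
a=cv2.imread("pics/s2.png")[100:360,120:420]; b=cv2.imread("pics/w3.png")[100:360,130:430]
cv2.imwrite("pics/both.png",np.hstack([a,b]))
```

```text
6.5417 30.540395609985346 [-1.48  2.27  5.09]
False
[580.89  -6.55 162.05] 29.78294342922806 [-0.09 -0.44 -1.96]
False
8.4333 [580.77  -6.5  214.67] 30.122045639132196 [-0.15 -0.27 -1.32]
```

View pics/both.png

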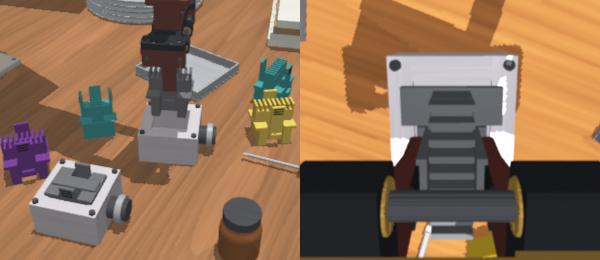

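The left half (scene camera) shows the cartridge rising out of the housing in the gripper. The right half (wrist camera) shows it still pinched between the fingers, and the width is stable at 30 mm. Next I carry it over the tray and check its height before lowering.

Run:
```python
from h import *
q=down(110.3)
env.move_l([580.9,-6.5,270],q,rate=120); env.move_l([494,241,270],q,rate=130); env.move_l([494,241,165],q,rate=100); env.hold(.2)
s=env.read_state(); print(s["time_s"],s["tool_pos"],s["width"],s["force"])
a=viewer.camera("scene"); cv2.imwrite("pics/s3.png",a)
p=viewer.camera_params("scene"); T=np.linalg.inv(p["pose"])
for z in (4,25,38):
    c=T@[494,241,z,1]; print(z,p["cx"]+p["fx"]*c[0]/-c[2],p["cy"]-p["fy"]*c[1]/-c[2])
cv2.imwrite("pics/s3c.png",cv2.resize(a[60:240,220:420],None,fx=3,fy=3,interpolation=cv2.INTER_CUBIC))
```

```text
12.7083 [494.24 241.13 165.56] 30.00829530861991 [-0.03 -0.21 -2.39]
4 306.8033975362179 172.01232912202735
25 306.8970785444721 164.14957362754262
38 306.9561090214788 159.1950773419403
```

View pics/s3c.png

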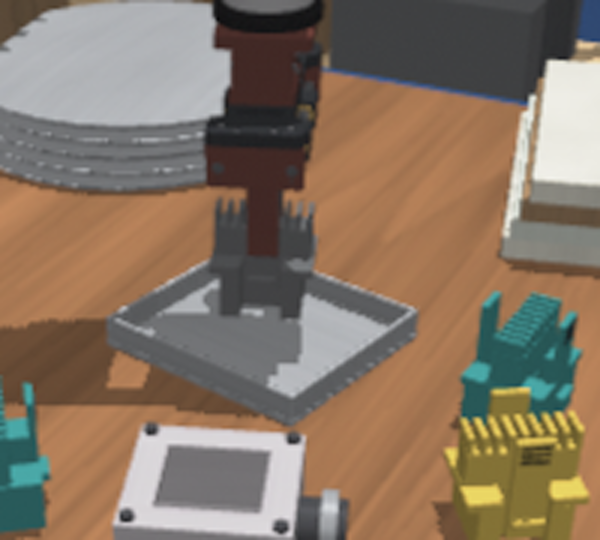

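The cartridge hangs upright over the middle of the tray. Its foot edge at crop row 317 is image row about 166, which fits an underside near 38 mm, so it has not slipped. I lower until it touches and release.

Run:
```python
from h import *
q=down(110.3)
env.move_l([494,241,140],q,rate=60)
print(env.move_l([494,241,126],q,rate=15,f_stop=5)); s=env.read_state(); print(s["time_s"],s["tool_pos"],s["width"],s["force"])
```

```text
True
13.9583 [494.05 241.02 131.19] 30.06819730211883 [-1.18 -0.11  6.02]
```

Contact came at TCP z 131.2, where 131 was expected, so the foot is on the tray floor.

Run:
```python
from h import *
q=down(110.3)
set_gripper(88); env.hold(.3); s=env.read_state(); print(s["width"],s["force"])
env.move_l([494,241,300],q,rate=100); env.hold(.3)
s=env.read_state(); print(s["time_s"],s["tool_pos"],s["force"])
a=viewer.camera("scene"); w=viewer.camera("wrist")
cv2.imwrite("pics/end.png",np.hstack([a[120:380,130:430],w[0:300,100:400][:260]]))
```

```text
87.61153335210575 [-0.04  0.18  1.12]
17.4 [493.93 240.98 299.81] [ 0.25 -0.18  0.3 ]
```

View pics/end.png

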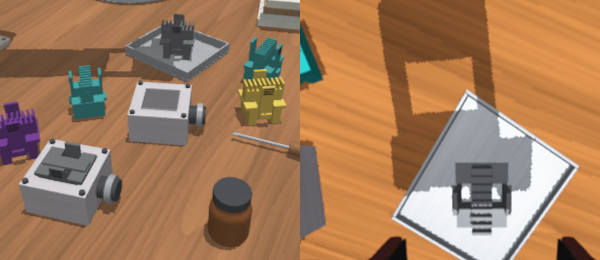

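The cartridge stands upright in the middle of the tray, the blank is still in its housing, and the arm is clear.

```bash
python3 -c "
from station import workorder,env
workorder.sign_off(); print(env.read_state()['time_s'])"
```

```text
the job is handed in; nothing more can be done
the job is handed in; nothing more can be done
```

The filter cartridge is out of its housing and standing upright, released, near the middle of the tray. I handed the job in at about 17.4 s on the robot's clock, against the 38 s limit. `sign_off` reports no verdict, so success is judged from my own checks:

- **Lift:** the cartridge came out with both tabs pinched. The scene pictures showed it clear of the housing, and I carried it with its underside at about 140 mm.
- **Placing:** I felt contact with the tray floor at TCP height 131.2 mm, where 131 mm was expected, and only then opened the gripper.
- **Final pictures:** they show the cartridge upright in the tray with the gripper well above it. The blank looks undisturbed in its housing; I checked that by eye and did not measure it again. The look-alikes were not touched.

**Disagreements:**
- The finger opening settled at 30 mm, not the 34 mm tab stop you gave. The grip stayed stable, so I went on.
- The two measurements of the housing's centre differed by about 3 mm, and I used their mean.
- The tray's short side measured 164 mm against the 160 mm given.

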